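Dip the sugar scoop in the press rinser and park it on the coaster

ROBOT

A 6-joint arm with a two-finger parallel gripper is mounted at the origin on the work surface. World frame = base frame: x ahead of the robot, y to its left, z up, the work surface at z = 0. Lengths are in m, angles in rad, forces in N, time in s.
With the tool pointing down it reaches from about 0.35 to 0.725 m from the base axis. Payload 4.3 kg.
Tool frame: the origin (TCP) lies at the very end of the fingers, on their centre line; the grasp point (between the pads) lies 19 mm behind it; x points along the fingers, y is the direction in which the jaws open and shut, and the axes are right-handed (so a half turn about x gives the same grasp; the last joint's range is limited). The gripper opens to 85 mm and grips with 20 to 120 N. Pads are 22 mm wide; open, the fingers measure 114 mm over their backs; the gripper's body (76 mm by 85 mm) begins 54 mm behind the grasp point. The pads swing forward as they close: fully open they stand 13 mm farther back than shut.
Start: joints at [1.208, 0.377, 0.081, 1.274, 0, 1.46], TCP at [0.144, 0.557, 0.231] pointing down, gripper open.
Joint ranges: [-2.72, 2.72], [-0.84, 1.66], [-1.02, 1.22], [-1.77, 2.12], [-1.37, 1.28], [-3.14, 3.14]. Speed limits (rad/s): [2.57, 2.57, 3.14, 3.14, 3.14, 3.14].

INTERFACE

Orientations are given as a unit quaternion [x, y, z, w].
In Python, from workcell import * gives the robot as it stands.
- The arm moves only by the tool play_rows, never from a script. Its argument "motion" is a list of rows, each a list of 3 entries, a list of its own where there are three numbers: the shift along the tool's x, y, z in m, then the turn, a rotation vector about the tool's x, y, z in rad, then the closure, from 0 (fully open) to 1 (shut). A call has 1 to 12 rows; each row shifts and turns the commanded pose from where the row before left it, along the tool's axes as they then stand; what a row does not reach is not made up. A row lasts 1/10 s, in which the tool goes at most 50 mm and 8.59 degrees, less where a joint would pass 70% of its speed; a pose out of reach is approached as far as the arm can. A call with a gripper value outside its range is refused whole. The fingers move at their own pace and stop on an object; the grip force is fixed at half the most. Time passes only in rows, so rows that do not move let the fingers close. It gives the time, the measured TCP pose, the force and the opening at its end, in the units of the state.
- sense(): the state, without advancing time (a new reading comes with each control period).
- snapshot(name): name is "scene" or "top"; returns the picture (384x512x3 uint8, blue, green, red); there is no depth.
- camera_params(name): a dict with "camera_matrix" (3x3 intrinsics, pixels), "k1" (the pictures are not rectified: a ray, as slopes to the right and down, at radius r is drawn at 1 + k1 r^2 times it, then the intrinsics apply), "extrinsics" (4x4, takes a point from camera to world coordinates). Camera axes: x right, y down, z forward; pixel columns grow to the right and rows downward; lengths in m; the calibration is good to about 2 mm. A picture is of the moment at which its call begins. camera_params takes no time and is no camera call.
- sign_off(): hands the job in, once; it reports no verdict.
The state is a dict: "time": time; "joints": joint angles; "qvel": joint speeds; "effort": joint torques, N m; "eef_pos": TCP position; "tcp_rot": TCP orientation; "contact_force": force on the tool from outside, world axes, zero at the start; "moment": the same for the moment, N m; "finger_gap": finger opening in m.
Only numpy, scipy, OpenCV 4.12 (cv2) and the standard library are available. Lean on these libraries where they do the work, as an engineer would, in place of code of your own. Each camera call takes 0.05 s, during which the arm holds its last target.

TASK

Pick up the steel sugar scoop by its upright handle, dip its cup into the press rinser and push the blue spring plate right down to its stop for a moment, using the scoop and keeping the gripper off the rinser. Then lift the scoop out and set it down gently, without dropping it, so that it stands upright and wholly on the green coaster, and let go. Leave the teapot, the two glass mugs and the tiffin stack where they are.

Things in the scene. Friction and masses are not known exactly. Their poses are not given: they have to be found in the camera images.
- scoop: steel sugar scoop, 165 mm tall, about 0.16 kg, standing upright on its flat-bottomed round cup (52 mm outside diameter, 34 mm high). A thin gooseneck rises from the cup's rim on the -x side and bends in to an upright red round handle, 18 mm in diameter, on the cup's centre line from 85 to 165 mm above the underside. Origin: centre of the flat underside; z points up along the handle
- rinser: fixed press rinser (a dry mechanism here, no water): an open round steel cup, 104 mm outside and 94 mm inside diameter, rim 60 mm above the worktop, on a 132 mm foot. Inside it lies a flat blue spring plate 80 mm in diameter. Origin: centre of its underside, on the worktop; z up
- plate (a joint): travel of the rinser's spring plate in m: 0 up (at rest), 0.012 right down on its stop. The spring pushes back with about 4 N at the start and 8 N at the stop; the plate springs back up by itself, and the scoop's weight alone does not move it
- plate_top (a point): centre of the top face of the blue spring plate; 36 mm above the worktop at rest, 24 mm when right down
- coaster: fixed round green plastic coaster, 110 mm in diameter, 6 mm thick, flat on top. Origin: centre of its underside, on the worktop
- teapot: white ceramic teapot with a blue hinged lid (closed), body 140 mm in diameter, 136 mm high, spout on +y and handle on -y, 225 mm overall; origin at the centre of its underside. A bystander: leave it alone
- mug_a: tall clear glass mug, 76 mm outside diameter, 135 mm high, handle on its +y side (turned away from the robot); origin at the centre of its underside. A bystander: leave it alone
- mug_b: tall clear glass mug, 76 mm outside diameter, 135 mm high, handle on its +y side (turned away from the robot); origin at the centre of its underside. A bystander: leave it alone
- tiffin: closed stack of three aluminium tiffin tiers with side clamps and a carrying handle, 132 mm in diameter, 200 mm high; origin at the centre of its underside. A bystander: leave it alone

How it is judged:
By the outcome, as a careful person would: the job done as asked, in the order asked, and still so for the second after the job is handed in, with the robot touching nothing.
It also fails if it takes over 56 s, if anything falls off the work surface, if the arm or the gripper's body presses on something with over 40 N, if the wrist force passes 120 N, or if a joint passes its speed limit or range.

## Working session

There is one attempt and no reset: what is moved stays moved. The work goes in short steps, Python scripts to look and compute and a tool call to move; the robot and the scene stay as the last step left them, time stands still between calls to the robot, and variables do not carry over. Pictures are saved under pics/ and viewed, and the job is handed in when it is done.

Besides the shell and the picture viewer there is one more tool, called after ">>>" as name([rows], argument=value, ...), one row to a line, values as JSON. play_rows: Moves the arm, as the interface text tells. Its arguments: {"type":"object","properties":{"motion":{"type":"array","items":{"type":"array"}}},"required":["motion"]}

```bash
mkdir -p pics; ls
python3 - <<'E'
from workcell import *
import cv2
s=sense(); print(s)
for n in ("scene","top"):
    im=snapshot(n); cv2.imwrite(f"pics/{n}0.png",im)
    p=camera_params(n); print(n,p)
E
```

```text
pics
{'time': 0.0, 'joints': array([ 1.20767186e+00,  3.78059880e-01,  7.96038788e-02,  1.27437922e+00,
       -2.01874273e-05,  1.46049891e+00]), 'qvel': array([ 0.00090714, -0.00024737,  0.00039086, -0.00080575, -0.0006337 ,
       -0.00077007]), 'effort': array([-3.30411131e-04, -4.63604486e+01,  2.69875842e+01,  2.09831464e-02,
        2.84223024e-04,  2.90424644e-06]), 'eef_pos': array([0.14359512, 0.55610102, 0.23035415]), 'tcp_rot': array([ 0.08844749,  0.70162613, -0.08985235,  0.70130191]), 'contact_force': array([-0.44827843, -0.01021126,  0.39397619]), 'moment': array([-0.03464896,  0.00386034,  0.0512847 ]), 'finger_gap': 0.08536493476827557}
scene {'camera_matrix': array([[419.02612649,   0.        , 249.40249279],
       [  0.        , 419.02612649, 193.76262303],
       [  0.        ,   0.        ,   1.        ]]), 'k1': 0.01847473111551491, 'extrinsics': array([[ 0.79995723,  0.47126244, -0.37145679,  1.12494327],
       [ 0.60003538, -0.63349206,  0.48851341, -0.75284315],
       [-0.00509691, -0.61367705, -0.78954069,  1.19151839],
       [ 0.        ,  0.        ,  0.        ,  1.        ]])}
top {'camera_matrix': array([[458.56394561,   0.        , 254.6381015 ],
       [  0.        , 458.56394561, 193.76803347],
       [  0.        ,   0.        ,   1.        ]]), 'k1': 0.05096747910400944, 'extrinsics': array([[-0.02819282, -0.99584675,  0.08657025,  0.43801335],
       [-0.99957795,  0.02869325,  0.0045415 , -0.04121663],
       [-0.00700662, -0.08640568, -0.9962354 ,  1.76120746],
       [ 0.        ,  0.        ,  0.        ,  1.        ]])}
```

View pics/scene0.png

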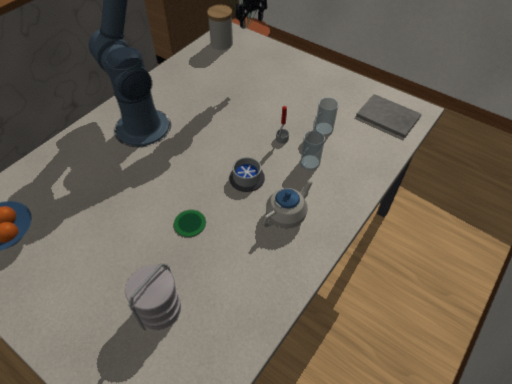

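View pics/top0.png

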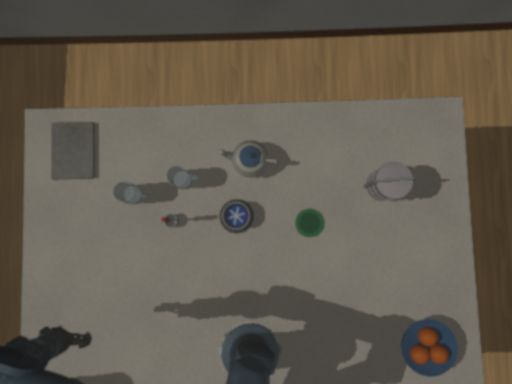

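The scene view shows the scoop's red handle at about (284,115), the rinser at (246,174), the coaster at (190,223), the mugs at (313,150) and (326,117), the teapot at (288,205) and the tiffin at (153,297). The top view shows the scoop at (172,219), the rinser at (236,215), the coaster at (310,222), and the mugs at (181,178) and (133,193).

```bash
cat > h.py <<'E'
import numpy as np, cv2
from workcell import *
def ray(n,u,v):
    p=camera_params(n);K=p["camera_matrix"];E=np.array(p["extrinsics"])
    d=cv2.undistortPoints(np.array([[[u,v]]],float),K,np.array([p["k1"],0,0,0.]))[0,0]
    return E[:3,3],E[:3,:3]@np.array([d[0],d[1],1])
def onz(n,u,v,z):
    o,d=ray(n,u,v); return o+d*(z-o[2])/d[2]
def tri(u1,v1,u2,v2):
    o,d=ray("scene",u1,v1);p,e=ray("top",u2,v2)
    A=np.stack([d,-e],1);t=np.linalg.lstsq(A,p-o,rcond=None)[0]
    a=o+d*t[0];b=p+e*t[1];return (a+b)/2,np.linalg.norm(a-b)
def proj(n,P):
    p=camera_params(n);K=p["camera_matrix"];E=np.linalg.inv(np.array(p["extrinsics"]))
    c=E[:3,:3]@np.asarray(P,float)+E[:3,3];s=c[:2]/c[2];s=s*(1+p["k1"]*(s@s))
    return K[:2,:2]@s+K[:2,2]
def blobs(im,kind,amin=8):
    h=cv2.cvtColor(im,cv2.COLOR_BGR2HSV);H,S,V=[h[...,i].astype(int) for i in range(3)]
    m={"red":((H<8)|(H>172))&(S>140)&(V>60),"green":(H>45)&(H<85)&(S>90)&(V>30),"blue":(H>105)&(H<130)&(S>90)}[kind].astype(np.uint8)
    n,l,st,c=cv2.connectedComponentsWithStats(m)
    return [(c[i].round(1),st[i].tolist()) for i in range(1,n) if st[i][4]>=amin],l
E
python3 - <<'E'
from h import *
for n in("scene","top"):
    im=cv2.imread(f"pics/{n}0.png")
    for k in("red","green","blue"):
        b,l=blobs(im,k); print(n,k)
        for c,s in b: print("  ",c,s, onz(n,*c,{"red":0.125,"green":0.006,"blue":0.036}[k]).round(4))
def crop(n,x,y,w,h,s,o):
    im=cv2.imread(f"pics/{n}0.png")[y:y+h,x:x+w]
    cv2.imwrite(o,cv2.resize(im,None,fx=s,fy=s,interpolation=cv2.INTER_CUBIC))
crop("scene",170,90,180,150,4.4,"pics/sc_c.png"); crop("top",110,130,220,120,3.6,"pics/top_c.png")
E
```

```text
scene red
   [283.4 114.3] [282, 106, 4, 18, 50] [0.4982 0.2876 0.125 ]
scene green
   [189.2 223. ] [174, 210, 32, 27, 654] [ 0.4785 -0.2423  0.006 ]
scene blue
   [130.6  86.1] [130, 84, 3, 6, 8] [-0.191   0.1285  0.036 ]
   [246.  169.4] [236, 164, 22, 13, 136] [0.5036 0.045  0.036 ]
   [247.1 175.6] [246, 174, 4, 4, 9] [0.5247 0.0237 0.036 ]
top red
top green
   [310.  222.2] [297, 210, 26, 26, 317] [ 0.4756 -0.2413  0.006 ]
   [312.9 224. ] [311, 222, 4, 5, 8] [ 0.4685 -0.252   0.006 ]
top blue
   [239.7 214.6] [231, 205, 16, 22, 140] [0.5109 0.025  0.036 ]
   [228.6 213.7] [227, 211, 5, 6, 19] [0.5155 0.0667 0.036 ]
   [230.8 220.9] [228, 219, 6, 5, 20] [0.4882 0.0591 0.036 ]
   [414.4 365.5] [412, 365, 6, 2, 8] [-0.0496 -0.5913  0.036 ]
```

View pics/sc_c.png

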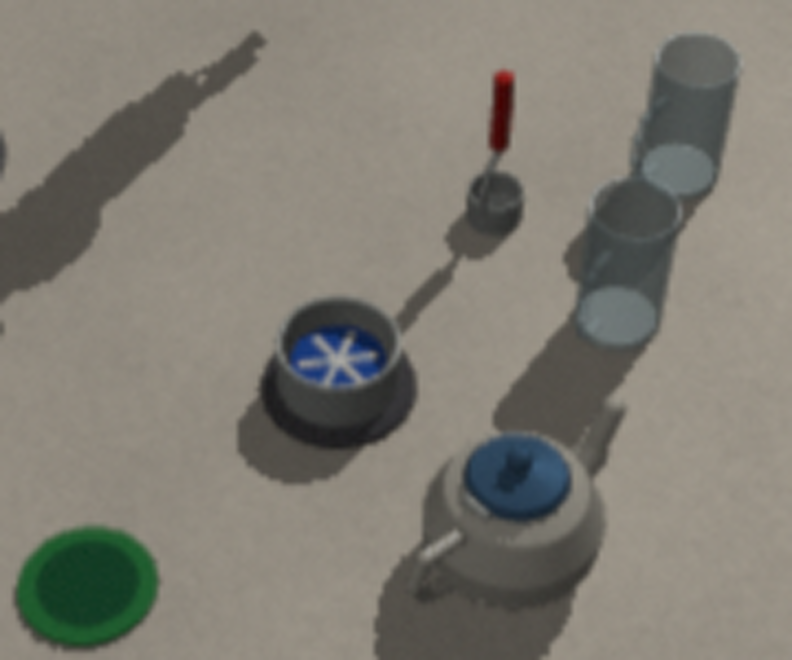

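View pics/top_c.png

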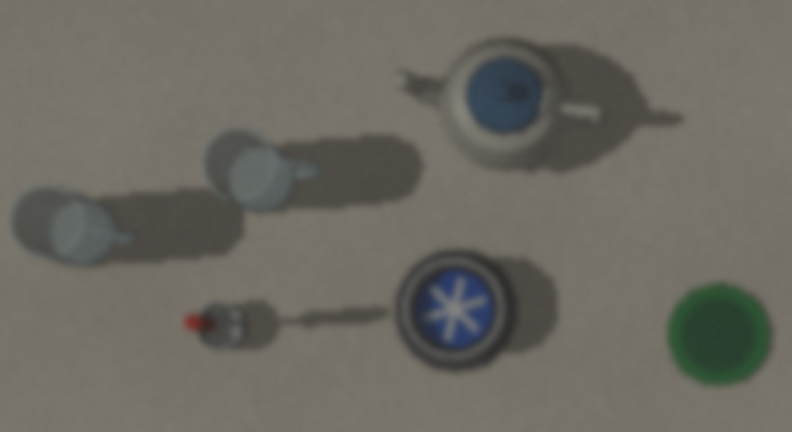

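The crops show the scoop handle's top at about (284,107) in the scene view and (164,219) in the top view, with its cup near (283,136) and (172,221). The rinser, with its star-marked plate, is clear of the other things. I'll measure all of these.

Run:
```python
from h import *
from scipy.spatial.transform import Rotation as R
s4=lambda x,y:(170+(x+.5)/4.4-.5,90+(y+.5)/4.4-.5); t4=lambda x,y:(110+(x+.5)/3.6-.5,130+(y+.5)/3.6-.5)
print("handle top tri",tri(*s4(503,76),*t4(192,322)))
print("handle top z.165",onz("scene",*s4(503,76),.165),onz("top",*t4(192,322),.165))
print("handle base z.085",onz("scene",*s4(499,150),.085))
print("cup rim",onz("scene",*s4(496,192),.034)); print("cup top view",onz("top",*t4(222,326),.03))
print("plate tri",tri(*s4(339,358),*t4(455,309)),onz("scene",*s4(339,358),.036),onz("top",*t4(455,309),.036))
print("rinser rim",onz("scene",*s4(339,343),.06),"foot top",onz("top",*t4(455,310),.05))
for nm,a in(("mugb base",(617,318)),("muga base",(677,170))): print(nm,onz("scene",*s4(*a),0))
for nm,a in(("mugb rim",(236,160)),("muga rim",(48,220))): print(nm,onz("top",*t4(*a),.135))
print("teapot lid",onz("scene",*s4(516,475),.115),onz("top",*t4(505,95),.115))
for n,P in(("scene",(0.497,.287,.165)),("scene",(0.497,.287,0.085)),("scene",(0.497,.287,0)),("top",(0.497,.287,.165)),("top",(.497,.287,.034))): print(n,P,proj(n,P))
print(R.from_quat(sense()["tcp_rot"]).as_matrix().round(4))
im=cv2.imread("pics/top0.png"); im=im[195:245,150:190]; cv2.imwrite("pics/t2.png",cv2.resize(im,None,fx=14,fy=12,interpolation=cv2.INTER_NEAREST))
```

```text
handle top tri (array([0.49781149, 0.28785228, 0.16059408]), np.float64(3.063094392207401e-05))
handle top z.165 [0.500502   0.28341644 0.165     ] [0.49763504 0.28693654 0.165     ]
handle base z.085 [0.50351528 0.28133931 0.085     ]
cup rim [0.50336191 0.28210576 0.034     ]
cup top view [0.49757181 0.28341583 0.03      ]
plate tri (array([0.50898375, 0.03978413, 0.03551293]), np.float64(0.0024880363621921225)) [0.51012777 0.04032998 0.036     ] [0.50803557 0.03892997 0.036     ]
rinser rim [0.51312216 0.03677987 0.06      ] foot top [0.50643198 0.03830495 0.05      ]
mugb base [0.65712026 0.24570665 0.        ]
muga base [0.60381562 0.43666085 0.        ]
mugb rim [0.65803995 0.24783536 0.135     ]
muga rim [0.60356672 0.43366346 0.135     ]
teapot lid [ 0.72491619 -0.02697833  0.115     ] [ 0.71895317 -0.02046286  0.115     ]
scene (0.497, 0.287, 0.165) [283.68840542 105.99625686]
scene (0.497, 0.287, 0.085) [282.4440351  122.19990028]
scene (0.497, 0.287, 0) [281.22667318 138.07105292]
top (0.497, 0.287, 0.165) [162.95570687 219.2668073 ]
top (0.497, 0.287, 0.034) [170.15156807 220.34408501]
[[-7.000e-04  2.501e-01  9.682e-01]
 [-1.700e-03  9.682e-01 -2.501e-01]
 [-1.000e+00 -1.800e-03 -2.000e-04]]
```

View pics/t2.png

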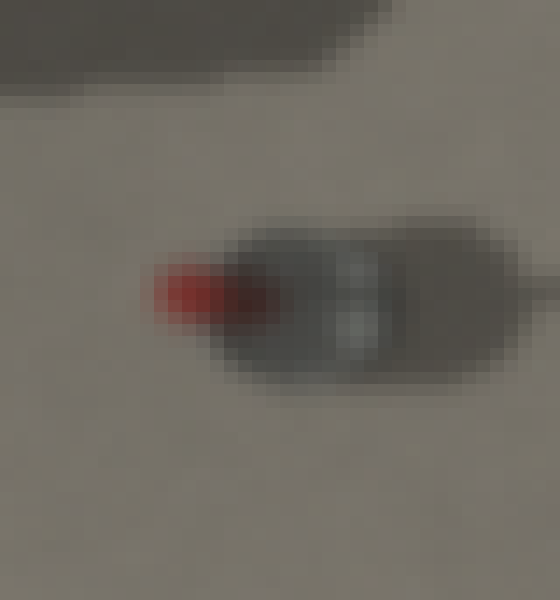

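>>> play_rows([
  [[0,-0.0145,0.0344],[0,0,0],0],
  [[0,-0.0145,0.0344],[0,0,0],0],
  [[0,-0.0145,0.0344],[0,0,0],0],
  [[0,-0.0145,0.0344],[0,0,0],0],
  [[0,-0.0145,0.0344],[0,0,0],0],
  [[0,-0.0145,0.0344],[0,0,0],0],
  [[0,-0.0145,0.0344],[0,0,0],0],
  [[0,-0.0145,0.0344],[0,0,0],0],
  [[0,-0.0145,0.0344],[0,0,0],0],
  [[0,-0.0145,0.0344],[0,0,0],0],
  [[0,-0.0145,0.0344],[0,0,0],0],
  [[0,-0.0145,0.0344],[0,0,0],0],
])

```text
time: 1.3
eef_pos: [0.5007, 0.2838, 0.2309]
tcp_rot: [0.089, 0.702, -0.089, 0.701]
contact_force: [0.7, 0.4, 0.5]
finger_gap: 0.0853
```

>>> play_rows([
  [[0,0,0],[0,0,0],0],
  [[0,0,0],[0,0,0],0],
  [[0,0,0],[0,0,0],0],
])

```text
time: 1.6
eef_pos: [0.499, 0.2855, 0.231]
tcp_rot: [0.089, 0.702, -0.089, 0.701]
contact_force: [0.0, 0.0, 0.4]
finger_gap: 0.0854
```

```bash
cat > rel.py <<'E'
from h import *
import sys
from scipy.spatial.transform import Rotation as R
s=sense();M=R.from_quat(s["tcp_rot"]).as_matrix()
print("t",s["time"],"pos",s["eef_pos"].round(4),"F",s["contact_force"].round(1),"M",s["moment"].round(2),"gap",round(s["finger_gap"],4)); print(M.round(4).tolist())
if len(sys.argv)>3:
    print("tool shift",(M.T@(np.array(sys.argv[1:4],float)-s["eef_pos"])).round(4))
E
python3 rel.py 0.5 0.284 0.131
python3 - <<'E'
from h import *
for n,(x,y,w,h) in(("scene",(200,20,200,150)),("top",(110,150,200,150))):
    im=snapshot(n)[y:y+h,x:x+w]; cv2.imwrite(f"pics/{n}1.png",cv2.resize(im,None,fx=4,fy=4,interpolation=cv2.INTER_CUBIC))
E
```

```text
t 1.6 pos [0.499  0.2855 0.231 ] F [0.  0.  0.4] M [ 0.04 -0.02 -0.04] gap 0.0854
[[-0.0013, 0.2493, 0.9684], [0.0, 0.9684, -0.2493], [-1.0, -0.0003, -0.0012]]
tool shift [ 0.1    -0.0011  0.0015]
```

View pics/scene1.png

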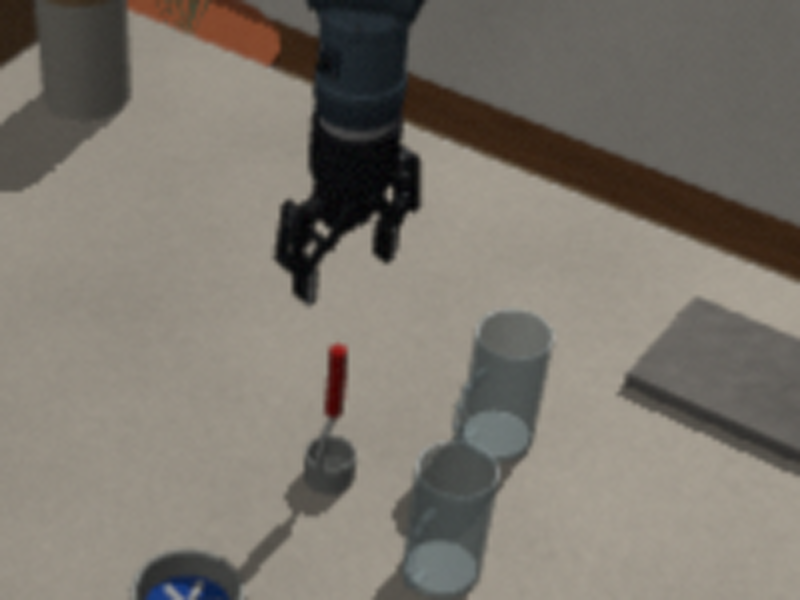

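View pics/top1.png

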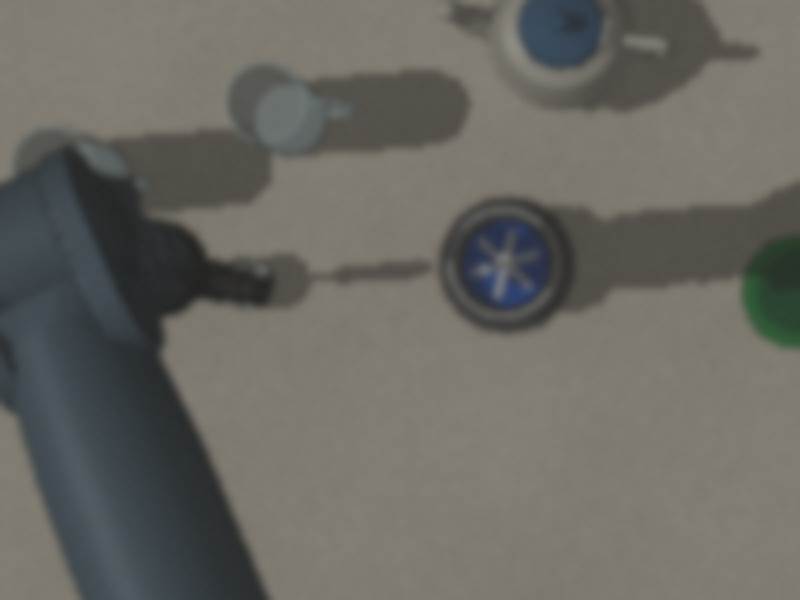

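The scene picture shows the open fingers straddling the handle: tips at (278,95) and (296,84) full-frame, handle top at (284,106). I'll go down so that the grasp point is about 20 mm below the handle top.

>>> play_rows([
  [[0.01,-0.001,0.0015],[0,0,0],0],
  [[0.02,0,0],[0,0,0],0],
  [[0.02,0,0],[0,0,0],0],
  [[0.02,0,0],[0,0,0],0],
  [[0.015,0,0],[0,0,0],0],
  [[0.01,0,0],[0,0,0],0],
  [[0.01,0,0],[0,0,0],0],
  [[0,0,0],[0,0,0],0],
  [[0,0,0],[0,0,0],0],
])

```text
time: 2.6
eef_pos: [0.5013, 0.2839, 0.1266]
tcp_rot: [0.089, 0.701, -0.089, 0.702]
contact_force: [-0.5, 0.2, -0.2]
finger_gap: 0.0852
```

```bash
python3 rel.py
python3 - <<'E'
from h import *
for n,(x,y,w,h) in(("scene",(220,50,140,110)),):
    im=snapshot(n)[y:y+h,x:x+w]; cv2.imwrite(f"pics/{n}2.png",cv2.resize(im,None,fx=5,fy=5,interpolation=cv2.INTER_CUBIC))
E
```

```text
t 2.6 pos [0.5013 0.2839 0.1266] F [-0.5  0.2 -0.2] M [0.02 0.01 0.05] gap 0.0852
[[0.0003, 0.2499, 0.9683], [0.0002, 0.9683, -0.2499], [-1.0, 0.0003, 0.0002]]
```

View pics/scene2.png

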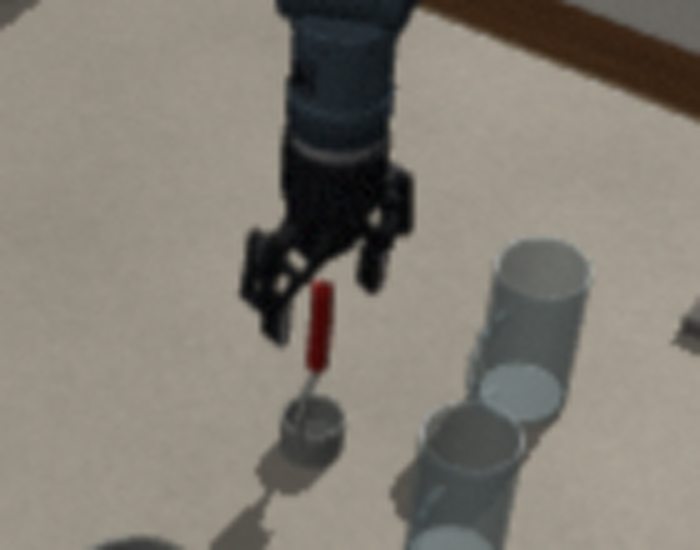

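The picture shows the handle centred between the finger tips, which are at (276,340) and (372,290) in the crop. Next I close the gripper.

>>> play_rows([
  [[0,0,0],[0,0,0],0.3],
  [[0,0,0],[0,0,0],0.5],
  [[0,0,0],[0,0,0],0.6],
  [[0,0,0],[0,0,0],0.7],
  [[0,0,0],[0,0,0],0.8],
  [[0,0,0],[0,0,0],0.9],
  [[0,0,0],[0,0,0],1],
  [[0,0,0],[0,0,0],1],
  [[0,0,0],[0,0,0],1],
  [[0,0,0],[0,0,0],1],
])

```text
time: 3.65
eef_pos: [0.5013, 0.2838, 0.1265]
tcp_rot: [0.089, 0.701, -0.089, 0.702]
contact_force: [0.3, 0.7, 1.9]
finger_gap: 0.0164
```

```bash
python3 rel.py
python3 - <<'E'
from h import *
for n,(x,y,w,h) in(("scene",(220,50,140,110)),):
    im=snapshot(n)[y:y+h,x:x+w]; cv2.imwrite(f"pics/{n}3.png",cv2.resize(im,None,fx=5,fy=5,interpolation=cv2.INTER_CUBIC))
E
```

```text
t 3.65 pos [0.5013 0.2838 0.1265] F [0.3 0.7 1.9] M [ 0.11  0.01 -0.01] gap 0.0164
[[0.0004, 0.2501, 0.9682], [0.0004, 0.9682, -0.2501], [-1.0, 0.0005, 0.0003]]
```

View pics/scene3.png

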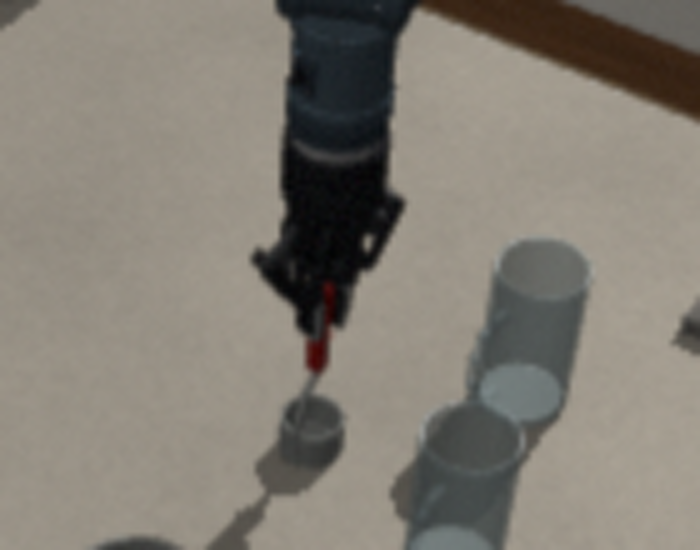

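The fingers closed on the red handle with a gap of 16.4 mm, and the scoop is still upright. Lifting.

>>> play_rows([
  [[-0.005,0,0],[0,0,0],1],
  [[-0.01,0,0],[0,0,0],1],
  [[-0.015,0,0],[0,0,0],1],
  [[-0.02,0,0],[0,0,0],1],
  [[-0.02,0,0],[0,0,0],1],
  [[-0.02,0,0],[0,0,0],1],
  [[-0.015,0,0],[0,0,0],1],
  [[-0.005,0,0],[0,0,0],1],
  [[0,0,0],[0,0,0],1],
  [[0,0,0],[0,0,0],1],
])

```text
time: 4.7
eef_pos: [0.5008, 0.2835, 0.2356]
tcp_rot: [0.089, 0.702, -0.089, 0.701]
contact_force: [0.2, 0.6, -2.1]
finger_gap: 0.0164
```

```bash
python3 rel.py 0.509 0.0395 0.2365
python3 - <<'E'
from h import *
for n,(x,y,w,h) in(("scene",(220,20,140,140)),):
    im=snapshot(n)[y:y+h,x:x+w]; cv2.imwrite(f"pics/{n}4.png",cv2.resize(im,None,fx=4,fy=4,interpolation=cv2.INTER_CUBIC))
E
```

```text
t 4.7 pos [0.5008 0.2835 0.2356] F [ 0.2  0.6 -2.1] M [ 0.03 -0.02  0.02] gap 0.0164
[[-0.0011, 0.2502, 0.9682], [-0.0005, 0.9682, -0.2502], [-1.0, -0.0007, -0.0009]]
tool shift [-0.0008 -0.2342  0.069 ]
```

View pics/scene4.png

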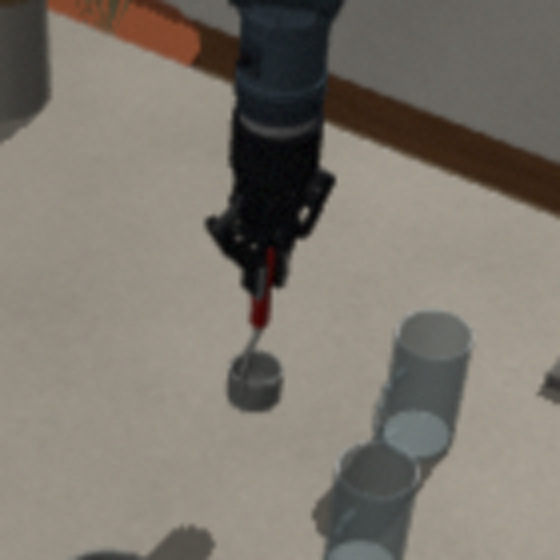

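The scoop hangs upright, with its cup at about (284,115) full-frame, and the force of −2.1 N fits its weight. Moving over the rinser.

>>> play_rows([
  [[0,-0.012,0.0035],[0,0,0],1],
  [[0,-0.022,0.0065],[0,0,0],1],
  [[0,-0.025,0.0075],[0,0,0],1],
  [[0,-0.025,0.0075],[0,0,0],1],
  [[0,-0.025,0.0075],[0,0,0],1],
  [[0,-0.025,0.0075],[0,0,0],1],
  [[0,-0.025,0.0075],[0,0,0],1],
  [[0,-0.025,0.0075],[0,0,0],1],
  [[0,-0.025,0.0075],[0,0,0],1],
  [[0,-0.02,0.005],[0,0,0],1],
  [[0,-0.005,0.0015],[0,0,0],1],
  [[0,0,0],[0,0,0],1],
])

```text
time: 5.95
eef_pos: [0.5089, 0.0389, 0.2359]
tcp_rot: [0.09, 0.702, -0.09, 0.701]
contact_force: [0.4, 0.7, -1.3]
finger_gap: 0.0163
```

>>> play_rows([
  [[0,0,0],[0,0,0],1],
  [[0,0,0],[0,0,0],1],
  [[0,0,0],[0,0,0],1],
])

```text
time: 6.25
eef_pos: [0.5094, 0.0406, 0.2363]
tcp_rot: [0.089, 0.702, -0.089, 0.702]
contact_force: [-0.3, 0.6, -1.6]
finger_gap: 0.0164
```

```bash
python3 rel.py 0.509 0.0395 0.2365
python3 - <<'E'
from h import *
for n,(x,y,w,h) in(("scene",(180,90,140,130)),("top",(180,150,120,100))):
    im=snapshot(n)[y:y+h,x:x+w]; cv2.imwrite(f"pics/{n}5.png",cv2.resize(im,None,fx=4.5,fy=4.5,interpolation=cv2.INTER_CUBIC))
E
```

```text
t 6.25 pos [0.5094 0.0406 0.2363] F [-0.3  0.6 -1.6] M [0.01 0.01 0.01] gap 0.0164
[[-0.0, 0.2488, 0.9686], [0.0002, 0.9686, -0.2488], [-1.0, 0.0002, -0.0001]]
tool shift [-0.0002 -0.0012 -0.0001]
```

View pics/scene5.png

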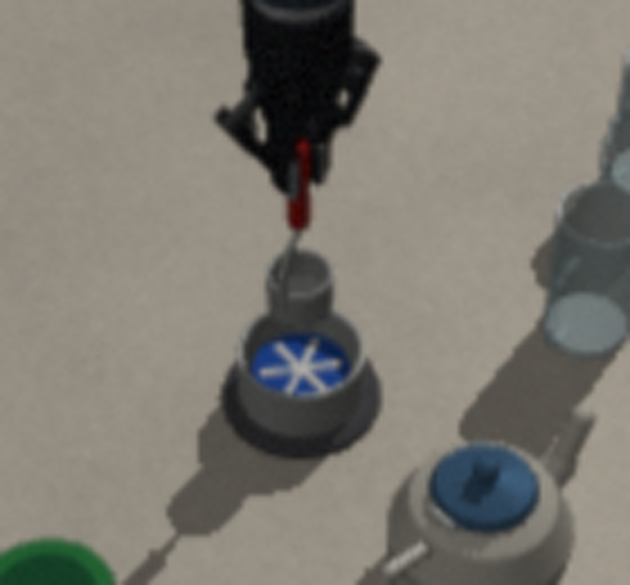

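View pics/top5.png

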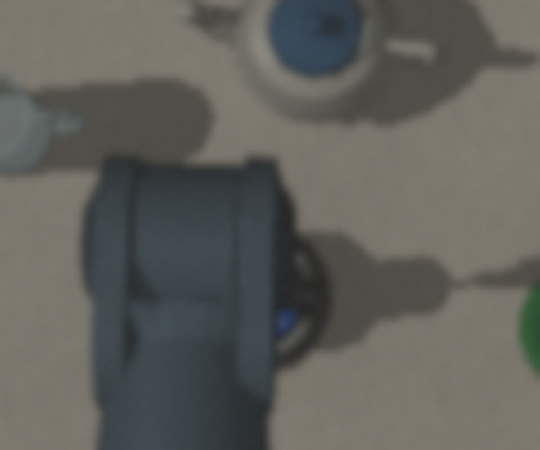

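The scene picture shows the cup hanging directly behind and above the plate star: cup rim at (300,280) in the crop, star at (301,366). I'll check this with a ray and then go down.

Run:
```python
from h import *
f=lambda x,y:(180+(x+.5)/4.5-.5,90+(y+.5)/4.5-.5)
print(onz("scene",*f(300,279),.1438),onz("scene",*f(301,366),.036))
```

```text
[0.51337292 0.03570495 0.1438    ] [0.50956656 0.04011012 0.036     ]
```

>>> play_rows([
  [[0.01,-0.001,0],[0,0,0],1],
  [[0.015,0,0],[0,0,0],1],
  [[0.015,0,0],[0,0,0],1],
  [[0.01,0,0],[0,0,0],1],
  [[0.01,0,0],[0,0,0],1],
  [[0.005,0,0],[0,0,0],1],
  [[0,0,0],[0,0,0],1],
  [[0,0,0],[0,0,0],1],
])

```text
time: 7.15
eef_pos: [0.5095, 0.0389, 0.1716]
tcp_rot: [0.089, 0.701, -0.089, 0.702]
contact_force: [-0.3, 0.6, -1.0]
finger_gap: 0.0169
```

>>> play_rows([
  [[0.005,0,0],[0,0,0],1],
  [[0.004,0,0],[0,0,0],1],
  [[0.003,0,0],[0,0,0],1],
  [[0,0,0],[0,0,0],1],
  [[0,0,0],[0,0,0],1],
])

```text
time: 7.65
eef_pos: [0.5097, 0.0389, 0.1599]
tcp_rot: [0.089, 0.701, -0.089, 0.702]
contact_force: [-0.1, 0.4, 2.3]
finger_gap: 0.0169
```

>>> play_rows([
  [[0.003,0,0],[0,0,0],1],
  [[0.003,0,0],[0,0,0],1],
  [[0,0,0],[0,0,0],1],
  [[0,0,0],[0,0,0],1],
])

```text
time: 8.05
eef_pos: [0.5097, 0.0389, 0.1536]
tcp_rot: [0.089, 0.701, -0.089, 0.702]
contact_force: [0.6, 0.2, 4.6]
finger_gap: 0.0166
```

```bash
python3 rel.py 0.509 0.0395 0.1505
```

```text
t 8.05 pos [0.5097 0.0389 0.1536] F [0.6 0.2 4.6] M [-0.04 -0.05  0.02] gap 0.0166
[[0.001, 0.2501, 0.9682], [0.0001, 0.9682, -0.2501], [-1.0, 0.0003, 0.001]]
tool shift [ 0.0031  0.0004 -0.0008]
```

>>> play_rows([
  [[0.002,0,0],[0,0,0],1],
  [[0.0015,0,0],[0,0,0],1],
  [[0,0,0],[0,0,0],1],
  [[0,0,0],[0,0,0],1],
])

```text
time: 8.45
eef_pos: [0.5098, 0.0389, 0.1504]
tcp_rot: [0.089, 0.701, -0.089, 0.702]
contact_force: [0.3, -0.3, 6.2]
finger_gap: 0.0165
```

>>> play_rows([
  [[0.001,0,0],[0,0,0],1],
  [[0,0,0],[0,0,0],1],
  [[0,0,0],[0,0,0],1],
])

```text
time: 8.75
eef_pos: [0.5101, 0.0389, 0.1504]
tcp_rot: [0.089, 0.701, -0.089, 0.702]
contact_force: [-1.5, 0.4, 12.1]
finger_gap: 0.0168
```

>>> play_rows([
  [[0.0005,0,0],[0,0,0],1],
  [[0,0,0],[0,0,0],1],
  [[0,0,0],[0,0,0],1],
  [[0,0,0],[0,0,0],1],
])

```text
time: 9.15
eef_pos: [0.5102, 0.0388, 0.1503]
tcp_rot: [0.089, 0.7, -0.089, 0.703]
contact_force: [-3.0, -0.1, 14.4]
finger_gap: 0.0168
```

```bash
python3 rel.py
python3 - <<'E'
from h import *
for n,(x,y,w,h) in(("scene",(180,90,140,130)),):
    im=snapshot(n)[y:y+h,x:x+w]; cv2.imwrite(f"pics/{n}6.png",cv2.resize(im,None,fx=4.5,fy=4.5,interpolation=cv2.INTER_CUBIC))
E
```

```text
t 9.15 pos [0.5102 0.0388 0.1503] F [-3.  -0.1 14.4] M [-0.06  0.67 -0.01] gap 0.0168
[[0.0031, 0.2501, 0.9682], [-0.0002, 0.9682, -0.2501], [-1.0, 0.0005, 0.0031]]
```

View pics/scene6.png

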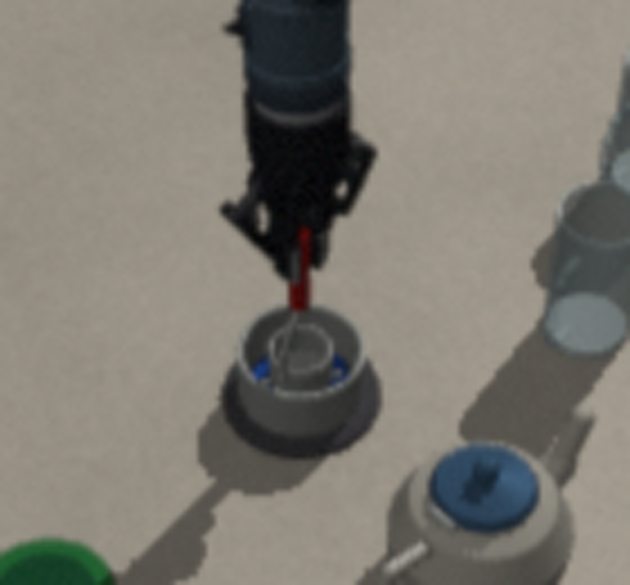

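The picture shows the scoop cup centred in the rinser with the plate down. The force rose to 14.4 N with no further travel, so the plate is on its stop. Lifting out.

>>> play_rows([
  [[-0.003,0,0],[0,0,0],1],
  [[-0.007,0,0],[0,0,0],1],
  [[-0.01,0,0],[0,0,0],1],
  [[-0.015,0,0],[0,0,0],1],
  [[-0.015,0,0],[0,0,0],1],
  [[-0.015,0,0],[0,0,0],1],
  [[-0.015,0,0],[0,0,0],1],
  [[-0.005,0,0],[0,0,0],1],
  [[0,0,0],[0,0,0],1],
  [[0,0,0],[0,0,0],1],
])

```text
time: 10.2
eef_pos: [0.5085, 0.0389, 0.2324]
tcp_rot: [0.089, 0.702, -0.089, 0.701]
contact_force: [0.1, -0.1, -1.4]
finger_gap: 0.0166
```

```bash
python3 rel.py 0.477 -0.242 0.2325
python3 - <<'E'
from h import *
for n,(x,y,w,h) in(("scene",(180,90,140,130)),):
    im=snapshot(n)[y:y+h,x:x+w]; cv2.imwrite(f"pics/{n}7.png",cv2.resize(im,None,fx=4.5,fy=4.5,interpolation=cv2.INTER_CUBIC))
E
```

```text
t 10.2 pos [0.5085 0.0389 0.2324] F [ 0.1 -0.1 -1.4] M [0.02 0.04 0.02] gap 0.0166
[[-0.0018, 0.2502, 0.9682], [0.0002, 0.9682, -0.2502], [-1.0, -0.0003, -0.0018]]
tool shift [-1.000e-04 -2.799e-01  3.970e-02]
```

View pics/scene7.png

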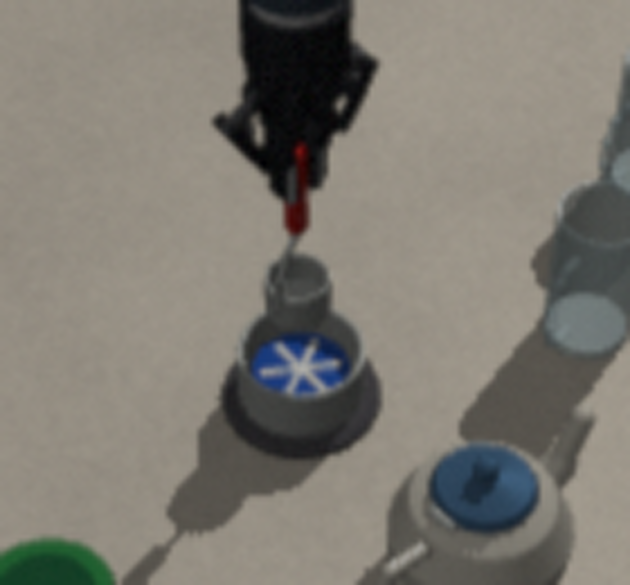

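The scoop is out, with its cup at (298,282) in the crop above the rim, and the plate has sprung back up. Moving to the coaster.

>>> play_rows([
  [[0,-0.012,0.0017],[0,0,0],1],
  [[0,-0.028,0.004],[0,0,0],1],
  [[0,-0.03,0.0043],[0,0,0],1],
  [[0,-0.03,0.0043],[0,0,0],1],
  [[0,-0.03,0.0043],[0,0,0],1],
  [[0,-0.03,0.0043],[0,0,0],1],
  [[0,-0.03,0.0043],[0,0,0],1],
  [[0,-0.03,0.0043],[0,0,0],1],
  [[0,-0.03,0.0043],[0,0,0],1],
  [[0,-0.02,0.003],[0,0,0],1],
  [[0,-0.01,0.0012],[0,0,0],1],
  [[0,0,0],[0,0,0],1],
])

```text
time: 11.45
eef_pos: [0.4772, -0.2434, 0.2327]
tcp_rot: [0.09, 0.702, -0.09, 0.701]
contact_force: [-0.5, 0.0, -1.0]
finger_gap: 0.0168
```

>>> play_rows([
  [[0,0,0],[0,0,0],1],
  [[0,0,0],[0,0,0],1],
  [[0,0,0],[0,0,0],1],
])

```text
time: 11.75
eef_pos: [0.478, -0.2412, 0.2333]
tcp_rot: [0.089, 0.702, -0.088, 0.702]
contact_force: [0.4, -0.1, -1.6]
finger_gap: 0.0166
```

```bash
python3 rel.py 0.477 -0.242 0.1325
python3 - <<'E'
from h import *
for n,(x,y,w,h) in(("scene",(120,120,140,130)),):
    im=snapshot(n)[y:y+h,x:x+w]; cv2.imwrite(f"pics/{n}8.png",cv2.resize(im,None,fx=4.5,fy=4.5,interpolation=cv2.INTER_CUBIC))
E
```

```text
t 11.75 pos [ 0.478  -0.2412  0.2333] F [ 0.4 -0.1 -1.6] M [-0.03  0.01 -0.03] gap 0.0166
[[-0.0, 0.2487, 0.9686], [0.0003, 0.9686, -0.2487], [-1.0, 0.0003, -0.0001]]
tool shift [ 0.1008 -0.0011 -0.0008]
```

View pics/scene8.png

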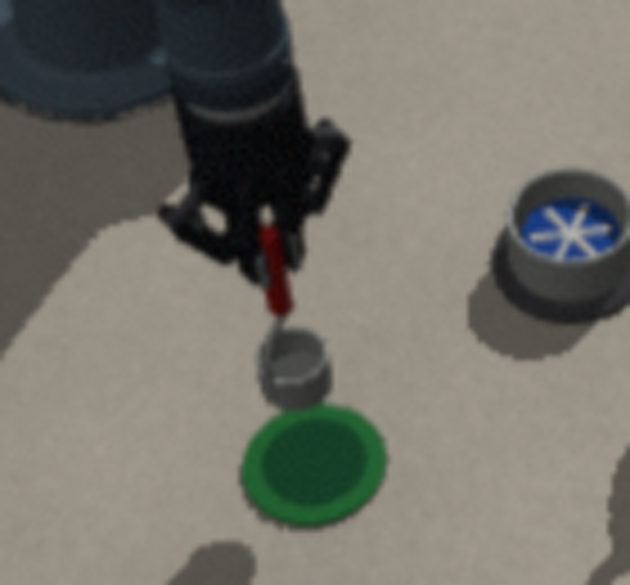

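Run:
```python
from h import *
f=lambda x,y:(120+(x+.5)/4.5-.5,120+(y+.5)/4.5-.5)
z0=.2333-.1265
for nm,p,z in(("cup rim",(294,355),z0+.034),("handle base",(281,314),z0+.085),("handle top",(268,228),z0+.165)): print(nm,onz("scene",*f(*p),z).round(4), "expected px",proj("scene",(.478,-.2412,z)).round(1),"seen",np.round(f(*p),1))
print("coaster",onz("scene",*f(314,465),.006))
```

```text
cup rim [ 0.479  -0.239   0.1408] expected px [184.2 198.8] seen [184.9 198.5]
handle base [ 0.4798 -0.2433  0.1918] expected px [182.1 188.7] seen [182.1 189.4]
handle top [ 0.4765 -0.2365  0.2718] expected px [178.5 171.5] seen [179.2 170.3]
coaster [ 0.47885445 -0.24169986  0.006     ]
```

The picture shows the scoop upright, within about 1 px of where it should be, over the coaster centred at (314,465) in the crop. Lowering.

>>> play_rows([
  [[0.008,-0.001,0],[0,0,0],1],
  [[0.015,0,0],[0,0,0],1],
  [[0.02,0,0],[0,0,0],1],
  [[0.02,0,0],[0,0,0],1],
  [[0.015,0,0],[0,0,0],1],
  [[0.01,0,0],[0,0,0],1],
  [[0.005,0,0],[0,0,0],1],
  [[0.003,0,0],[0,0,0],1],
  [[0,0,0],[0,0,0],1],
  [[0,0,0],[0,0,0],1],
])

```text
time: 12.8
eef_pos: [0.4781, -0.2435, 0.1379]
tcp_rot: [0.089, 0.701, -0.089, 0.702]
contact_force: [-0.6, 0.4, -1.3]
finger_gap: 0.0163
```

>>> play_rows([
  [[0.001,0,0],[0,0,0],1],
  [[0.001,0,0],[0,0,0],1],
  [[0,0,0],[0,0,0],1],
  [[0,0,0],[0,0,0],1],
])

```text
time: 13.2
eef_pos: [0.4777, -0.2432, 0.1353]
tcp_rot: [0.089, 0.701, -0.089, 0.702]
contact_force: [-0.2, 0.7, -1.6]
finger_gap: 0.0165
```

>>> play_rows([
  [[0.001,0,0],[0,0,0],1],
  [[0,0,0],[0,0,0],1],
  [[0,0,0],[0,0,0],1],
])

```text
time: 13.5
eef_pos: [0.4776, -0.2431, 0.1342]
tcp_rot: [0.089, 0.701, -0.089, 0.701]
contact_force: [-0.1, 0.5, -1.3]
finger_gap: 0.0166
```

>>> play_rows([
  [[0.001,0,0],[0,0,0],1],
  [[0,0,0],[0,0,0],1],
  [[0,0,0],[0,0,0],1],
])

```text
time: 13.8
eef_pos: [0.4776, -0.2432, 0.1332]
tcp_rot: [0.089, 0.701, -0.089, 0.701]
contact_force: [-0.0, 0.5, -1.3]
finger_gap: 0.0166
```

>>> play_rows([
  [[0.0005,0,0],[0,0,0],1],
  [[0,0,0],[0,0,0],1],
  [[0,0,0],[0,0,0],1],
])

```text
time: 14.1
eef_pos: [0.4776, -0.2431, 0.1327]
tcp_rot: [0.089, 0.701, -0.089, 0.701]
contact_force: [0.3, -0.3, -1.4]
finger_gap: 0.0165
```

>>> play_rows([
  [[0.0005,0,0],[0,0,0],1],
  [[0,0,0],[0,0,0],1],
  [[0,0,0],[0,0,0],1],
])

```text
time: 14.4
eef_pos: [0.4778, -0.2432, 0.1325]
tcp_rot: [0.089, 0.701, -0.089, 0.702]
contact_force: [-0.0, 0.4, 1.1]
finger_gap: 0.0165
```

The scoop has touched down: the force went from −1.4 to +1.1 N at TCP z 0.1325, as predicted. Opening slowly.

>>> play_rows([
  [[0,0,0],[0,0,0],0.78],
  [[0,0,0],[0,0,0],0.74],
  [[0,0,0],[0,0,0],0.7],
  [[0,0,0],[0,0,0],0.65],
  [[0,0,0],[0,0,0],0.6],
  [[0,0,0],[0,0,0],0.5],
  [[0,0,0],[0,0,0],0.4],
  [[0,0,0],[0,0,0],0.3],
  [[0,0,0],[0,0,0],0.2],
  [[0,0,0],[0,0,0],0.1],
  [[0,0,0],[0,0,0],0],
  [[0,0,0],[0,0,0],0],
])

```text
time: 15.6
eef_pos: [0.4777, -0.2431, 0.1323]
tcp_rot: [0.089, 0.701, -0.089, 0.701]
contact_force: [0.4, -0.6, 0.4]
finger_gap: 0.0854
```

```bash
python3 rel.py
python3 - <<'E'
from h import *
for n,(x,y,w,h) in(("scene",(120,120,140,130)),):
    im=snapshot(n)[y:y+h,x:x+w]; cv2.imwrite(f"pics/{n}9.png",cv2.resize(im,None,fx=4.5,fy=4.5,interpolation=cv2.INTER_CUBIC))
E
```

```text
t 15.6 pos [ 0.4777 -0.2431  0.1323] F [ 0.4 -0.6  0.4] M [-0.03  0.02 -0.03] gap 0.0854
[[0.0001, 0.2501, 0.9682], [0.0001, 0.9682, -0.2501], [-1.0, 0.0001, 0.0]]
```

View pics/scene9.png

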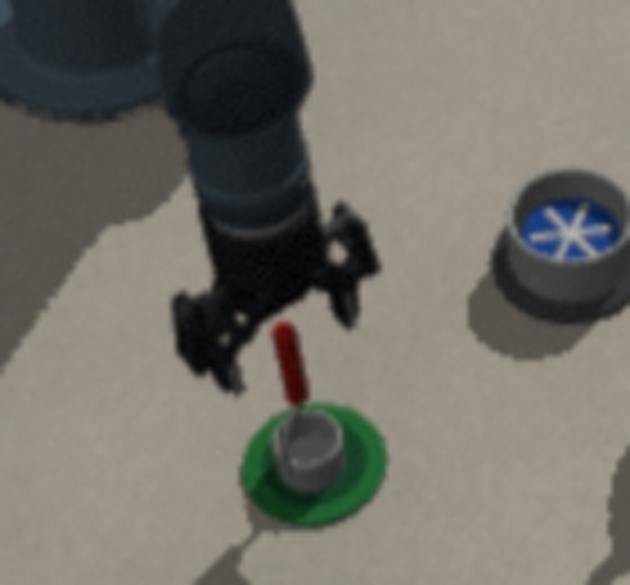

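The scoop stands free on the coaster, with its cup centred at about (309,452) in the crop and the open fingers clear of the handle. Retreating straight up.

>>> play_rows([
  [[-0.01,0,0],[0,0,0],0],
  [[-0.015,0,0],[0,0,0],0],
  [[-0.02,0,0],[0,0,0],0],
  [[-0.02,0,0],[0,0,0],0],
  [[-0.02,0,0],[0,0,0],0],
  [[-0.02,0,0],[0,0,0],0],
  [[-0.015,0,0],[0,0,0],0],
  [[0,0,-0.02],[0,0,0],0],
  [[0,0,-0.03],[0,0,0],0],
  [[0,0,-0.03],[0,0,0],0],
  [[0,0,-0.03],[0,0,0],0],
  [[0,0,0],[0,0,0],0],
])

```text
time: 16.85
eef_pos: [0.3681, -0.2142, 0.253]
tcp_rot: [0.09, 0.702, -0.089, 0.701]
contact_force: [-0.3, 0.1, 0.2]
finger_gap: 0.0853
```

>>> play_rows([
  [[0,0,0],[0,0,0],0],
  [[0,0,0],[0,0,0],0],
  [[0,0,0],[0,0,0],0],
])

```text
time: 17.15
eef_pos: [0.3722, -0.2161, 0.2525]
tcp_rot: [0.089, 0.701, -0.089, 0.702]
contact_force: [-0.3, 0.2, -0.5]
finger_gap: 0.0855
```

```bash
python3 rel.py
python3 - <<'E'
from h import *
a=snapshot("scene");b=snapshot("top")
cv2.imwrite("pics/sceneA.png",a);cv2.imwrite("pics/topA.png",b)
cv2.imwrite("pics/sceneAc.png",cv2.resize(a[150:340,120:330],None,fx=3.1,fy=3.1,interpolation=cv2.INTER_CUBIC))
c=cv2.resize(b[140:260,110:330],None,fx=3.6,fy=3.6,interpolation=cv2.INTER_CUBIC);cv2.imwrite("pics/topAc.png",c)
E
```

```text
t 17.15 pos [ 0.3722 -0.2161  0.2525] F [-0.3  0.2 -0.5] M [ 0.01 -0.01 -0.04] gap 0.0855
[[0.0007, 0.2497, 0.9683], [-0.0003, 0.9683, -0.2497], [-1.0, -0.0001, 0.0008]]
```

View pics/sceneAc.png

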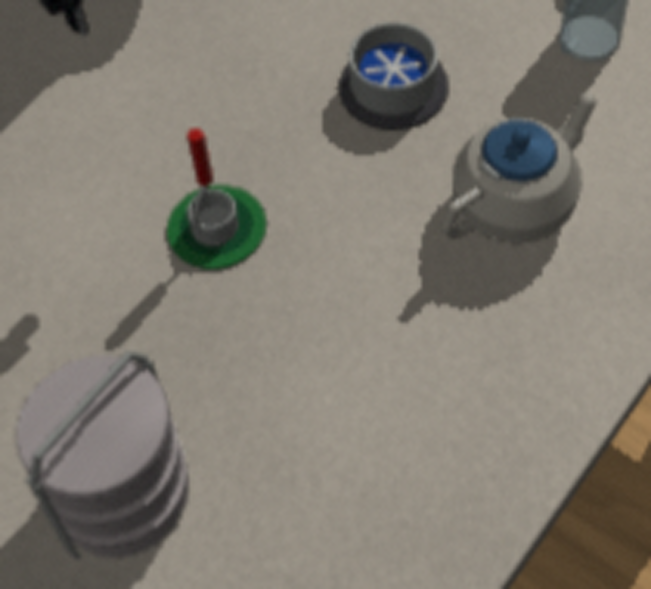

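View pics/topAc.png

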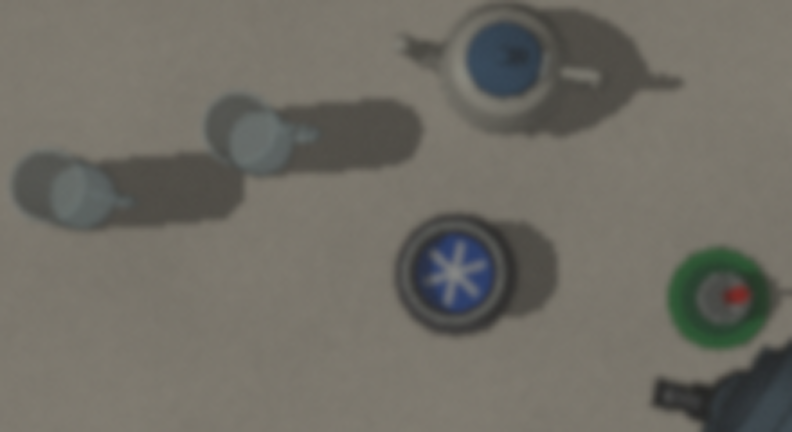

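In both views the scoop stands upright on the coaster: cup at (212,218) in the scene crop, and at (724,298) in the top crop against the coaster's (719,298). The plate is up, and the teapot, mugs and tiffin look unmoved. I'll compare with the first pictures and hand in.

Run:
```python
from h import *
a=cv2.imread("pics/scene0.png").astype(int);b=cv2.imread("pics/sceneA.png").astype(int);d=np.abs(a-b).max(2)
for nm,(x0,y0,x1,y1) in dict(teapot=(262,185,310,228),mugs=(300,95,342,170),tiffin=(122,258,185,330),rinser=(225,155,268,192)).items(): print(nm,np.mean(d[y0:y1,x0:x1]>25).round(4))
f=lambda x,y:(120+(x+.5)/3.1-.5,150+(y+.5)/3.1-.5)
print("cup rim",onz("scene",*f(213,211),.04).round(4),"top of handle",onz("scene",*f(196,132),.171).round(4))
print("top cup",onz("top",110+723/3.6,140+298/3.6,.03).round(4),"handle",onz("top",110+738/3.6,140+296/3.6,.171).round(4))
sign_off()
```

```text
teapot 0.0
mugs 0.0
tiffin 0.0205
rinser 0.0295
cup rim [ 0.4806 -0.2428  0.04  ] top of handle [ 0.4761 -0.2395  0.171 ]
top cup [ 0.4729 -0.2416  0.03  ] handle [ 0.4715 -0.2397  0.171 ]
the job is handed in; nothing more can be done
```

The job is done and handed in at about 17 s of the 56 s allowed. I gripped the scoop by its red handle, dipped its cup into the rinser, pushed the plate down to its stop, lifted the scoop out and let go of it on the coaster.

- **Press:** the plate stopped after about 12 mm of travel. The force then rose from 6.2 to 14.4 N with no further movement, so it was on the stop. It sprang back up afterwards, and the gripper never came near the rinser.
- **Set-down:** the scoop touched down within 0.5 mm of the predicted height at about 1 N. It stands upright at about (0.477, −0.242), within about 5 mm of the coaster's centre.
- **Disagreement between cameras:** in the last check the scene and top views differed by about 8 mm in x for the cup. Even so, the 52 mm cup sits well inside the 110 mm coaster in both.
- **Bystanders:** the teapot and mugs showed no change between the first and last pictures. About 2% of pixels changed around the tiffin and 3% around the rinser. I put that down to shadows of the arm and scoop, but I did not check it separately. No move went near the tiffin.

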